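# Seat the grating disc on the food processor and shut the hold-down lid

## Task

Put the washed grating disc on the drive shaft of the food processor, turning it gently until it drops over the four-armed drive dog and you can feel that it sits fully home; only then swing the hinged hold-down lid right down over it. Do not force the disc or the lid, and leave the other things on the counter where they are.

Things in the scene. Friction and masses are not known exactly. Their poses are not given: they have to be found in the camera images.
- disc_grip (a point): Grating disc, loose, 0.19 to 0.31 kg: steel plate 130 mm across, 4 mm thick, an upright grey plastic fin on top, a square grey stem below. This point is the centre of the fin, 43 mm above the foot of the stem; z up, x along the fin. Fin 44 mm along x, 14 mm thick along y, 30 mm tall; the plate's top is 15 mm below this point. It starts standing on its stem on the counter.
- disc: The same disc; origin at the centre of the foot of its stem, axes as above. Stem 40 mm square, 24 mm tall up to the plate, with a 15 mm square bore all the way up and, in its foot, four slots 11 mm wide and 9 mm deep, running along +x, -x, +y and -y.
- processor: Compact food processor, fixed to the counter: white round motor base 164 mm across, clear bowl on top (rim 167 mm above the counter, 140 mm wide inside), bowl handle on its -x side reaching 104 mm from the axis, 55 mm wide hinge post on its +y side. Origin at the centre of its underside.
- drive_seat (a point): On the processor's axis, 134 mm above the counter, inside the bowl: top of the steel flange (52 mm across) on which the stem's foot rests when the disc is home; the fin's centre is then 43 mm above this point. If the slots have not met the drive arms the foot stays on the arms and the disc stands 7 mm too high. Axes are the processor's.
- drive_tip (a point): Top of the round-nosed drive shaft (13 mm thick), 21 mm above the flange. Four level square arms at 90 degrees, 8 mm wide and 7 mm tall, lie on the flange and reach 19 mm from the axis. Shaft and arms turn together, stiffly (0.15 N m), and have stopped at an angle that is not measured. Slots and arms must agree within about 4 degrees; any of the four quarter turns is right.
- lid (a joint): Angle of the hinged hold-down lid, rad: 0 shut, growing as it opens, stop at 2.1; starts at 1.75 to 2.05, leaning outward. The hinge is stiff (0.25 N m friction): the lid stays where it is left. Shut, a boss under its middle stands 1.5 mm above the fin of a seated disc; a disc that is not home keeps it from shutting.
- lid_hinge (a point): Middle of the lid's hinge line, 85 mm towards the processor's +y from its axis, 171 mm above the counter; the hinge line runs along the processor's x. This frame turns with the lid: x along the hinge line, -y from the hinge to the lid's free edge, z out of the lid's top (outer) face.
- lid_tab (a point): Centre of the top (outer) face of the closing tab on the lid's free edge, 166 mm along and 6 mm out from the hinge line. Tab 36 mm along the hinge direction, out to 178 mm from the hinge line, 8 mm thick; push on this face to swing the lid shut. Beside it the lid is a clear dome, 34 mm higher than the tab and up to 147 mm from the hinge line, with a feed chute 42 mm higher still.
- sippy_mid (a point): Orange plastic spill-proof cup with a stubby drinking spout, 78 mm wide, 124 mm tall; point half-way up. Bystander.
- dish: White ceramic dish, 124 mm across, 32 mm tall; origin at the centre of its underside. Bystander.
- measure: Aluminium measuring cup, 68 mm across, 42 mm tall, with a flat handle along its -x; origin at the centre of its underside. Bystander.
- spoon: Wooden spoon, 260 mm long, lying along its x axis; origin under its middle. Bystander.
- pusher: White plastic food pusher of the processor, a 36 mm round rod with a 52 mm cap, standing 101 mm tall; origin at the centre of its underside. Bystander.
- jar: Amber glass jar with a steel cap, 76 mm wide, 110 mm tall; origin at the centre of its underside. Bystander.
There are look-alikes about, which are no part of the job. Of the things that look like the disc, the smallest one is meant.

How it is judged:
By the outcome, as a careful person would: the job done as asked, in the order asked, and still so for the second after the job is handed in, with the robot touching nothing.
It also fails if it takes over 72 s, if anything falls off the work surface, if the arm or the gripper's body presses on something with over 40 N, if the wrist force passes 120 N, or if a joint passes its speed limit or range.

## Robot

A 7-joint arm with a two-finger parallel gripper is mounted at the origin on the work surface. World frame = base frame: x ahead of the robot, y to its left, z up, the work surface at z = 0. Lengths are in m, angles in rad, forces in N, time in s.
With the tool pointing down it reaches from about 0.425 to 0.925 m from the base axis. Payload 6.8 kg.
Tool frame: the origin (TCP) lies midway between the tips of the shut fingers; the grasp point (between the pads) lies 19 mm behind it (bot.grasp_offset is the distance from the TCP to the grasp point, in m); z points along the fingers, x is the direction in which the jaws open and shut, and the axes are right-handed (so a half turn about z gives the same grasp; the last joint's range is limited). The gripper opens to 85 mm and grips with 20 to 120 N. Pads are 22 mm wide; open, the fingers measure 114 mm over their backs; the gripper's body (76 mm by 85 mm) begins 54 mm behind the grasp point. The pads swing forward as they close: fully open they stand 13 mm farther back than shut.
Start: joints at [-1.325, 0.477, 0.022, 1.555, -0.011, 1.109, -0.083], TCP at [0.234, 0.633, 0.231] pointing down, gripper open.
Joint ranges: [-2.96, 2.96], [-0.34, 2.1], [-1.41, 1.46], [0.24, 2.44], [-1.37, 4.51], [0.17, 1.92], [-2.96, 2.96]. Speed limits (rad/s): [2.39, 2.39, 3.14, 3.14, 3.14, 3.14, 3.14].

## Interface

Orientations are given as a unit quaternion [w, x, y, z].
In Python, from station import bot, imaging gives the robot as it stands. The module is installed in compiled form; this text tells all that it offers.
- The arm moves only by the tool apply_moves, never from a script. Its argument "increments" is a list of rows, each a list of 7 numbers: the shift along the tool's x, y, z in mm, then the turn, a rotation vector about the tool's x, y, z in degrees, then the closure, from -1 (fully open) to 1 (shut). In form: [[dx, dy, dz, rx, ry, rz, grip], ...]. A call has exactly 8 rows; each row shifts and turns the pose as measured when the row begins, along the tool's axes as they then stand; what a row does not reach is not made up. A row lasts 1/8 s, in which the tool goes at most 62.5 mm and 10.7 degrees, less where a joint would pass 70% of its speed; a pose out of reach is approached as far as the arm can. A call with a gripper value outside its range is refused whole. The fingers move at their own pace and stop on an object; "grip_force" is the grip in N (left out, the last holds). Time passes only in rows, so rows that do not move let the fingers close, or fill a call up. It gives the time, the measured TCP pose, the force and the opening at its end, in the units of the state.
- bot.get_obs(): the state, without advancing time (a new reading comes with each control period).
- imaging.read_camera(name): name is "side" or "top" or "wrist"; returns the picture (420x560x3 uint8, red, green, blue); there is no depth.
- imaging.get_calibration(name): a dict with "K" (3x3 intrinsics, pixels), "k1" (the pictures are not rectified: a ray, as slopes to the right and down, at radius r is drawn at 1 + k1 r^2 times it, then the intrinsics apply), "extrinsics" (4x4, takes a point from camera to world coordinates). Camera axes: x right, y down, z forward; pixel columns grow to the right and rows downward; lengths in m; the calibration is good to about 2 mm. A picture is of the moment at which its call begins: read the wrist's pose just before it. get_calibration takes no time and is no camera call; for the wrist camera it gives the pose at the moment of the call.
- bot.hand_in(): hands the job in, once; it reports no verdict.
The state is a dict: "t": time; "q": joint angles; "joint_vel": joint speeds; "joint_torque": joint torques, N m; "eef_pos": TCP position; "tool_rot": TCP orientation; "contact_force": force on the tool from outside, world axes, zero at the start; "torque": the same for the moment, N m; "gripper_width": opening from 0.0 (shut) to 1.0 (fully open).
Only numpy, scipy, OpenCV 4.12 (cv2) and the standard library are available. Lean on these libraries where they do the work, as an engineer would, in place of code of your own. Each camera call takes 0.05 s, during which the arm holds its last target.

## Working session

There is one attempt and no reset: what is moved stays moved. The work goes in short steps, Python scripts to look and compute and a tool call to move; the robot and the scene stay as the last step left them, time stands still between calls to the robot, and variables do not carry over. Pictures are saved under pics/ and viewed, and the job is handed in when it is done.

Besides the shell and the picture viewer there is one more tool, called after "Request:" by a JSON object that holds its "op" and its "data", one argument or row to a line. apply_moves: Moves the arm, as the interface text tells. Its arguments: {"type":"object","properties":{"increments":{"type":"array","items":{"type":"array","items":{"type":"number"}}},"grip_force":{"type":"number"}},"required":["increments"]}

```bash
mkdir -p pics
python3 - <<'E'
from station import bot, imaging
import cv2
print(bot.get_obs())
for n in ("side","top","wrist"):
    c=imaging.get_calibration(n); print(n,c)
    im=imaging.read_camera(n); cv2.imwrite(f"pics/{n}0.png",im[:,:,::-1])
print(bot.grasp_offset)
E
```

```text
{'t': 0.0, 'q': array([-1.32511649,  0.47782024,  0.02238546,  1.55647193, -0.0115363 ,
        1.10933448, -0.08308774]), 'joint_vel': array([-1.13335777e-04, -9.27749474e-04, -3.98040381e-04, -8.43692103e-05,
       -9.24211624e-05, -2.51922841e-05,  1.34692516e-03]), 'joint_torque': array([ 1.47312508e-04, -5.96462166e+01,  1.60811171e+00, -2.81203687e+01,
        1.24218801e-02,  9.28226887e-03, -2.67759003e-05]), 'eef_pos': array([0.23367054, 0.63260739, 0.23030447]), 'tool_rot': array([ 5.97278108e-04,  8.20507936e-01,  5.71634340e-01, -7.42221389e-04]), 'contact_force': array([0.7253936 , 0.25378689, 0.03012409]), 'torque': array([ 0.04769452, -0.01506206, -0.04304948]), 'gripper_width': 1.001157243499661}
side {'K': array([[418.1791027 ,   0.        , 279.70481135],
       [  0.        , 418.1791027 , 209.78295094],
       [  0.        ,   0.        ,   1.        ]]), 'k1': 0.0004162349861909574, 'extrinsics': array([[ 0.69907847, -0.34566455,  0.62594353, -0.22828529],
       [-0.71472635, -0.36392472,  0.59726463, -0.75542286],
       [ 0.02134312, -0.86491319, -0.5014675 ,
[... 292 characters left out ...]
[ 0.01198892, -0.99037255,  0.13790752,  0.34008507],
       [-0.99990529, -0.0109419 ,  0.00834783, -0.07696542],
       [-0.00675849, -0.13799454, -0.99040993,  1.43563758],
       [ 0.        ,  0.        ,  0.        ,  1.        ]])}
wrist {'K': array([[343.71650518,   0.        , 276.42583664],
       [  0.        , 343.71650518, 210.12369033],
       [  0.        ,   0.        ,   1.        ]]), 'k1': -0.08302190926475167, 'extrinsics': array([[ 0.34599045,  0.89982178,  0.26572801,  0.16474346],
       [ 0.9382348 , -0.33107932, -0.10050838,  0.65743589],
       [-0.00246258,  0.2840902 , -0.95879439,  0.37252622],
       [ 0.        ,  0.        ,  0.        ,  1.        ]])}
0.0187
```

View pics/side0.png

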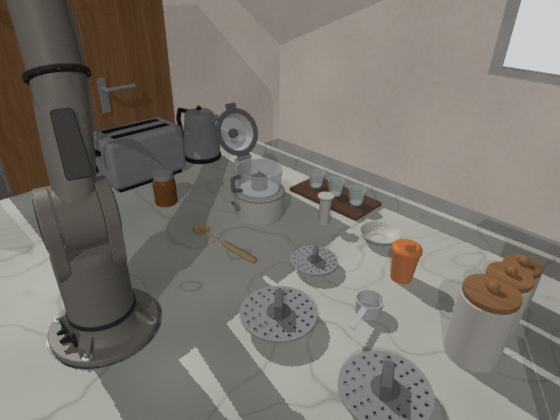

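View pics/top0.png

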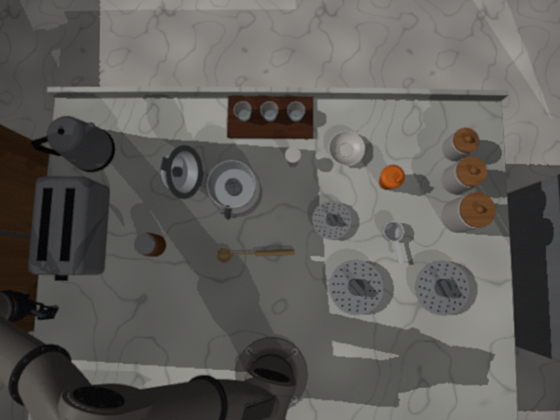

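View pics/wrist0.png

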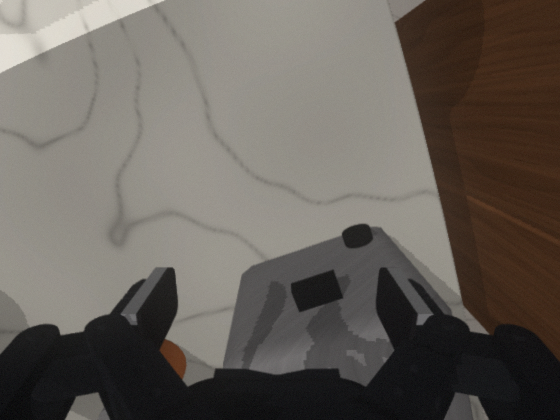

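```bash
cat > h.py <<'E'
import numpy as np, cv2
from scipy.spatial.transform import Rotation as R
from scipy.optimize import least_squares
def proj(c,P):
    P=np.atleast_2d(P); T=np.linalg.inv(c["extrinsics"]); p=P@T[:3,:3].T+T[:3,3]
    s=p[:,:2]/p[:,2:]; r2=(s**2).sum(1,keepdims=True); s=s*(1+c["k1"]*r2)
    return s@np.array([[c["K"][0,0],0],[0,c["K"][1,1]]])+c["K"][:2,2]
def ray(c,uv):
    d=(np.array(uv,float)-c["K"][:2,2])/np.array([c["K"][0,0],c["K"][1,1]])
    s=d.copy()
    for _ in range(20): s=d/(1+c["k1"]*(s**2).sum())
    v=c["extrinsics"][:3,:3]@np.array([s[0],s[1],1]); return c["extrinsics"][:3,3],v/np.linalg.norm(v)
def atz(c,uv,z):
    o,v=ray(c,uv); return o+v*(z-o[2])/v[2]
def tri(obs):
    A=[];b=[]
    for c,uv in obs:
        o,v=ray(c,uv); M=np.eye(3)-np.outer(v,v); A.append(M); b.append(M@o)
    x=np.linalg.lstsq(np.vstack(A),np.hstack(b),rcond=None)[0]
    e=[np.round(proj(c,x)[0]-uv,1) for c,uv in obs]
    return x,e
def up(im,x0,x1,y0,y1,f): return cv2.resize(im[y0:y1,x0:x1],None,fx=f,fy=f,interpolation=cv2.INTER_CUBIC)
E
python3 - <<'E'
from h import *
t=cv2.imread("pics/top0.png"); s=cv2.imread("pics/side0.png")
cv2.imwrite("pics/c1.png",np.hstack([up(t,300,370,190,250,5.5),up(s,280,350,230,290,5.5)]))
cv2.imwrite("pics/c2.png",np.hstack([up(t,155,265,145,225,3.6),up(s,205,305,95,230,2.1333)[:288]]))
E
```

```text
(no output)
```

View pics/c1.png

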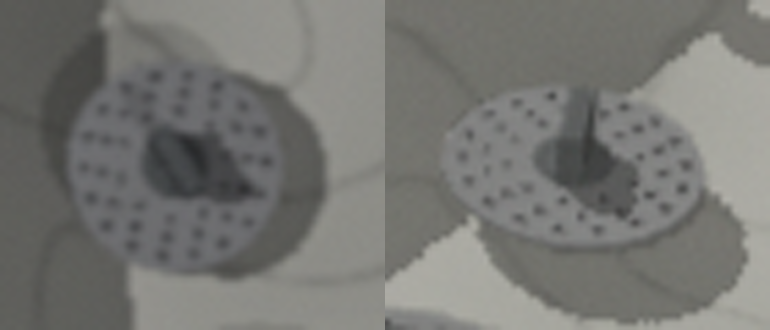

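View pics/c2.png

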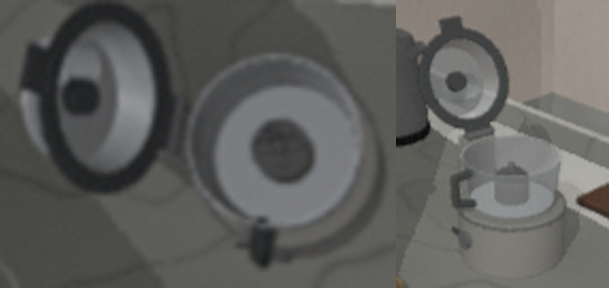

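Run:
```python
from h import *
from station import bot, imaging
t=imaging.get_calibration("top"); s=imaging.get_calibration("side")
np.set_printoptions(precision=4,suppress=True)
print("disc plate",tri([(t,(331.5,220.4)),(s,(314.0,260.2))]))
print("disc plate z26",atz(t,(331.5,220.4),.028))
print("rim z.167",atz(t,(232.2,183.9),.167), "handle",atz(t,(227.8,212),.14))
for z in (0.134,.155): print("shaft",atz(t,(155+283/3.6,145+151/3.6),z))
print(tri([(t,(155+283/3.6,145+151/3.6)),(s,(205+(513-396)/2.1333,95+165/2.1333))]))
print("tab", tri([(t,(155+36/3.6,145+68/3.6)),(s,(205+(451-396)/2.1333,95+25/2.1333))]))
print("hinge", tri([(t,(155+176/3.6,145+125/3.6)),(s,(205+(480-396)/2.1333,95+132/2.1333))]))
```

```text
disc plate (array([ 0.4991, -0.1937,  0.0256]), [array([ 0.1, -0.1]), array([-0.2,  0. ])])
disc plate z26 [ 0.4984 -0.193   0.028 ]
rim z.167 [0.5906 0.1188 0.167 ] handle [0.5081 0.1337 0.14  ]
shaft [0.5875 0.1192 0.134 ]
shaft [0.5835 0.1161 0.155 ]
(array([0.5854, 0.1144, 0.1549]), [array([ 0.6, -0.6]), array([-0.8,  0. ])])
tab (array([0.614 , 0.2776, 0.3213]), [array([ 0.3, -0.3]), array([-0.3, -0. ])])
hinge (array([0.6019, 0.203 , 0.1749]), [array([ 0.3, -0.3]), array([-0.4,  0. ])])
```

```bash
cat >> h.py <<'E'
def rotq(q): return R.from_quat([q[1],q[2],q[3],q[0]])
def st(bot):
    o=bot.get_obs(); M=rotq(o["tool_rot"]).as_matrix(); return o,np.array(o["eef_pos"]),M
def goto(bot,P,yaw=None,rpy=None):
    """print the tool-frame shift (mm) & rotvec deg to a pointing-down pose with tool-x at world angle yaw (deg)"""
    o,p,M=st(bot)
    if yaw is None: yaw=np.degrees(np.arctan2(M[1,0],M[0,0]))
    x=np.array([np.cos(np.radians(yaw)),np.sin(np.radians(yaw)),0]); z=np.array([0,0,-1.]); G=np.c_[x,np.cross(z,x),z]
    print("t",round(o["t"],2),"p",p.round(4),"toolx yaw",np.degrees(np.arctan2(M[1,0],M[0,0])).round(1),"F",np.round(o["contact_force"],1),"w",round(o["gripper_width"],3))
    print("shift mm",(M.T@(np.array(P)-p)*1e3).round(1),"rot",np.degrees(R.from_matrix(M.T@G).as_rotvec()).round(1))
E
python3 - <<'E'
from h import *
from station import bot, imaging
np.set_printoptions(precision=4,suppress=True)
o,p,M=st(bot); c=imaging.get_calibration("wrist")["extrinsics"]
print(M); print(M.T@(c[:3,3]-p), M.T@c[:3,:3])
goto(bot,(0.44,0.25,0.40)); goto(bot,(0.45,0.12,0.40))
E
```

```text
[[ 0.3464  0.9381 -0.0004]
 [ 0.9381 -0.3465 -0.0013]
 [-0.0013  0.0001 -1.    ]]
[-0.0009 -0.0732 -0.1421] [[ 1.      0.0007 -0.0007]
 [-0.0005  0.9588  0.284 ]
 [ 0.0009 -0.284   0.9588]]
t 0.15 p [0.2337 0.6328 0.2306] toolx yaw 69.7 F [-0.   0.6 -0. ] w 1.005
shift mm [-287.8  326.2 -169. ] rot [0.  0.1 0. ]
t 0.15 p [0.2337 0.6328 0.2306] toolx yaw 69.7 F [-0.   0.6 -0. ] w 1.005
shift mm [-406.3  380.6 -168.8] rot [0.  0.1 0. ]
```

Request:
{"op": "apply_moves", "data": {
  "increments": [
    [0,20,-55,0,0,0,-1],
    [-20,35,-45,0,0,0,-1],
    [-40,40,-25,0,0,0,-1],
    [-40,40,-20,0,0,0,-1],
    [-40,40,-15,0,0,0,-1],
    [-40,40,-10,0,0,0,-1],
    [-40,40,0,0,0,0,-1],
    [-40,40,0,0,0,0,-1]
  ]
}}

```text
t: 1.15
eef_pos: [0.4236, 0.2801, 0.404]
tool_rot: [0.002, 0.818, 0.575, -0.002]
contact_force: [0.4, -0.5, 0.7]
gripper_width: 0.999
```

Run:
```python
from h import *
from station import bot, imaging
print(bot.get_obs()["q"].round(2))
goto(bot,(0.47,0.23,0.42),30)
goto(bot,(0.47,0.23,0.42))
```

```text
[-0.91  0.07  0.21  1.71 -0.01  1.37  0.53]
t 1.15 p [0.4236 0.2801 0.404 ] toolx yaw 70.2 F [ 0.4 -0.5  0.7] w 0.999
shift mm [-31.6  60.6 -15.9] rot [ 0.1  0.3 40.2]
t 1.15 p [0.4236 0.2801 0.404 ] toolx yaw 70.2 F [ 0.4 -0.5  0.7] w 0.999
shift mm [-31.6  60.6 -15.9] rot [-0.   0.3 -0. ]
```

Request:
{"op": "apply_moves", "data": {
  "increments": [
    [-20,29,0,0,0,8.7,-1],
    [-15,32,0,0,0,8.7,-1],
    [-10,34,0,0,0,8.7,-1],
    [-5,35,0,0,0,8.7,-1],
    [0,36,0,0,0,8.7,-1],
    [6,35,0,0,0,8.7,-1],
    [11,34,0,0,0,8.7,-1],
    [16,32,0,0,0,8.7,-1]
  ]
}}

```text
t: 2.15
eef_pos: [0.5899, 0.0354, 0.404]
tool_rot: [0.002, 1.0, -0.016, -0.002]
contact_force: [-0.3, -0.2, -0.7]
gripper_width: 0.997
```

Run:
```python
from h import *
from station import bot, imaging
import pickle
goto(bot,(0.59,0.05,0.40))
c=imaging.get_calibration("wrist"); im=imaging.read_camera("wrist")[:,:,::-1]
pickle.dump((c,im),open("w1.pkl","wb")); cv2.imwrite("pics/w1.png",im)
print(proj(c,[.588,.117,.134]))
```

```text
t 2.15 p [0.5899 0.0354 0.404 ] toolx yaw -1.8 F [-0.3 -0.2 -0.7] w 0.997
shift mm [ -0.4 -14.6   3.9] rot [0.3 0.2 0. ]
[[274.4957249   98.94340157]]
```

View pics/w1.png

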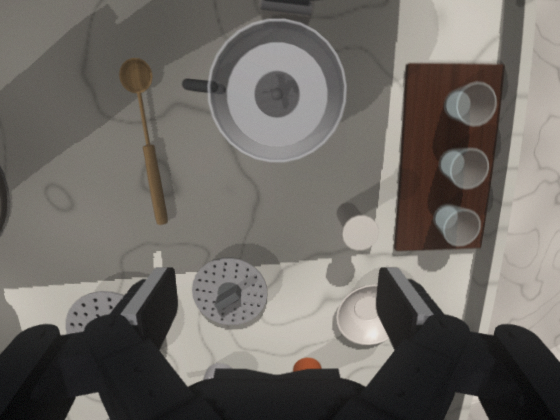

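Run:
```python
from h import *
im=cv2.imread("pics/w1.png")
a=up(im,243,313,58,128,5.7); b=up(im,190,270,255,335,5)
a=np.clip((a.astype(float)-20)*2.2,0,255).astype(np.uint8)
cv2.imwrite("pics/c3.png",np.hstack([a,cv2.resize(b,(a.shape[1],a.shape[0]))]))
```

```text
(no output)
```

View pics/c3.png

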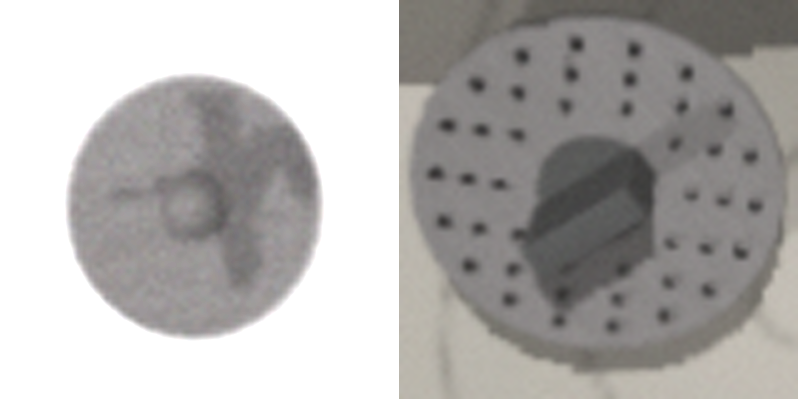

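Request:
{"op": "apply_moves", "data": {
  "increments": [
    [0,0,50,0,0,0,-1],
    [0,0,50,0,0,0,-1],
    [0,0,50,0,0,0,-1],
    [0,-3,20,0,0,0,-1],
    [0,-3,10,0,0,0,-1],
    [0,0,0,0,0,0,-1],
    [0,0,0,0,0,0,-1],
    [0,0,0,0,0,0,-1]
  ]
}}

```text
t: 3.2
eef_pos: [0.5929, 0.0333, 0.2206]
tool_rot: [0.004, 1.0, -0.022, 0.001]
contact_force: [-0.5, 0.0, -0.8]
gripper_width: 1.002
```

Run:
```python
from h import *
from station import bot, imaging
import pickle
goto(bot,(0.59,0.05,0.40))
c=imaging.get_calibration("wrist"); im=imaging.read_camera("wrist")[:,:,::-1]
pickle.dump((c,im),open("w2.pkl","wb")); cv2.imwrite("pics/w2.png",im)
u=proj(c,[.588,.117,.134])[0]; print(u)
x,y=u.astype(int)
a=up(im,x-70,x+70,max(0,y-70),y+70,5)
a=np.clip((a.astype(float)-20)*1.8,0,255).astype(np.uint8)
cv2.imwrite("pics/c4.png",a[:600])
```

```text
t 3.2 p [0.5929 0.0333 0.2206] toolx yaw -2.6 F [-0.5  0.  -0.8] w 1.002
shift mm [  -3.4  -15.1 -179.6] rot [ 0.5 -0.1 -0. ]
[264.51118633  88.62103753]
```

View pics/w2.png

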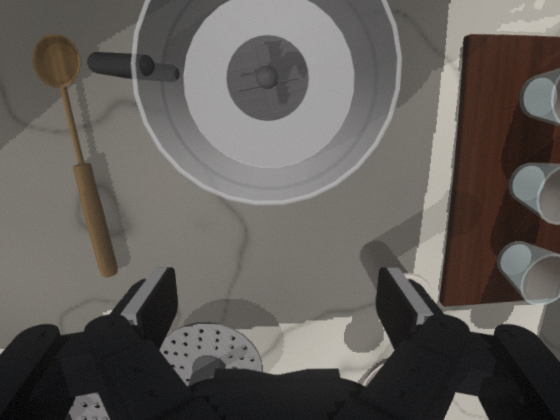

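View pics/c4.png

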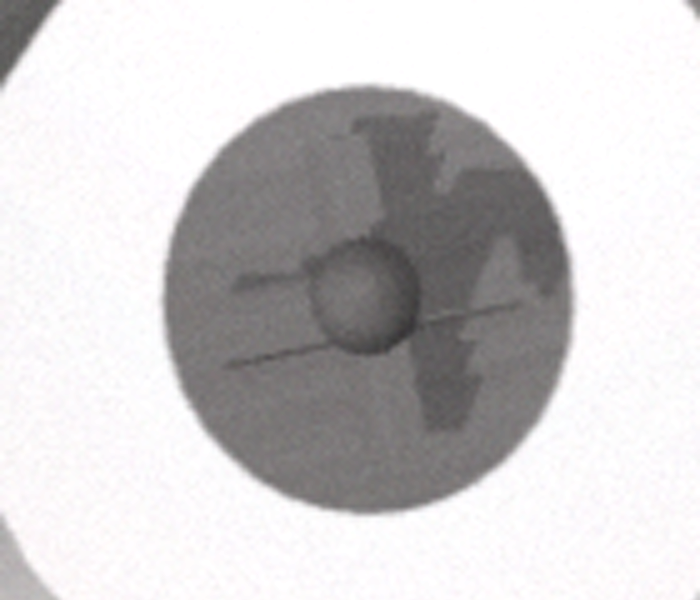

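Run:
```python
from h import *
import pickle
from station import imaging
np.set_printoptions(precision=4,suppress=True)
c1=pickle.load(open("w1.pkl","rb"))[0]; c2=pickle.load(open("w2.pkl","rb"))[0]
t=imaging.get_calibration("top"); s=imaging.get_calibration("side")
print("flange",tri([(c1,(277.2,94.05)),(c2,(268,77.8))]))
print(atz(c1,(277.2,94.05),.134),atz(c2,(268,77.8),.134))
print("flange3",tri([(c1,(277.2,94.05)),(c2,(268,77.8)),(t,(155+283/3.6,145+151/3.6))]))
f=lambda x,y:(194+x/5,18+y/5)
for z in (.134,.141):
    a=atz(c2,f(228,365),z);b=atz(c2,f(520,302),z); print(a,b,np.degrees(np.arctan2(*(b-a)[1::-1])), np.linalg.norm(b-a))
tip=tri([(c2,f(362,296))]) if 0 else atz(c2,f(362,296),.155); print("tip",tip)
# hinge pivot/bowl rim/handle w2
print("handle w2",atz(c2,(90,62),.15),atz(c2,(148,65),.15)); print("rim left",atz(c2,(134,72),.167),"right",atz(c2,(401,62),.167),"near",atz(c2,(269,204),.167))
# disc from w1
d=(190+(597-399)/5,255+190/5); print("disc px",d,atz(c1,d,.028))
```

```text
flange (array([0.5912, 0.1212, 0.1635]), [array([-0.1,  0. ]), array([ 0.2, -0.1])])
[0.5913 0.1223 0.134 ] [0.5905 0.1234 0.134 ]
flange3 (array([0.5909, 0.1234, 0.1146]), [array([-0.3, -0.3]), array([1.2, 2.3]), array([-0.4,  0.1])])
[0.5721 0.1163 0.134 ] [0.6093 0.1223 0.134 ] 9.105820221745269 0.037674982884698366
[0.5728 0.116  0.141 ] [0.6089 0.1218 0.141 ] 9.105820221745248 0.036518876224295664
tip [0.59   0.1222 0.155 ]
handle w2 [0.4859 0.1379 0.15  ] [0.521  0.1334 0.15  ]
rim left [0.5186 0.1282 0.167 ] right [0.663  0.1267 0.167 ] near [0.5881 0.0504 0.167 ]
disc px (229.6, 293.0) [ 0.5001 -0.194   0.028 ]
```

Request:
{"op": "apply_moves", "data": {
  "increments": [
    [-18,33,0,0,0,8,-1],
    [-13,35,0,0,0,8,-1],
    [-8,37,0,0,0,8,-1],
    [-3,37,0,0,0,8,-1],
    [2,37,0,0,0,8,-1],
    [7,36,0,0,0,8,-1],
    [12,32,0,0,0,8,-1],
    [17,30,0,0,0,8,-1]
  ]
}}

```text
t: 4.25
eef_pos: [0.4405, -0.2215, 0.2267]
tool_rot: [-0.002, 0.827, -0.562, 0.008]
contact_force: [1.0, -1.2, 0.6]
gripper_width: 0.997
```

Request:
{"op": "apply_moves", "data": {
  "increments": [
    [0,0,0,0,0,0,-1],
    [0,0,0,0,0,0,-1],
    [0,0,0,0,0,0,-1],
    [0,0,0,0,0,0,-1],
    [0,0,0,0,0,0,-1],
    [0,0,0,0,0,0,-1],
    [0,0,0,0,0,0,-1],
    [0,0,0,0,0,0,-1]
  ]
}}

```text
t: 5.25
eef_pos: [0.4415, -0.2213, 0.2278]
tool_rot: [-0.003, 0.828, -0.561, 0.009]
contact_force: [0.2, -0.4, -0.0]
gripper_width: 1.0
```

Run:
```python
from h import *
from station import bot, imaging
import pickle
goto(bot,(0.5,-0.194,0.12))
c=imaging.get_calibration("wrist"); im=imaging.read_camera("wrist")[:,:,::-1]
pickle.dump((c,im),open("w3.pkl","wb")); cv2.imwrite("pics/w3.png",im)
u=proj(c,[.5,-.194,.043])[0]; print(u)
x,y=u.astype(int); x0=max(0,x-75);y0=max(0,y-75);print(x0,y0)
a=up(im,x0,x+75,y0,y+75,4)
cv2.imwrite("pics/c5.png",a)
```

```text
t 5.25 p [ 0.4415 -0.2213  0.2278] toolx yaw -68.2 F [ 0.2 -0.4 -0. ] w 1.0
shift mm [ -4.8 -62.8 108.7] rot [-0.8 -0.6  0. ]
[270.10990236 119.07746705]
195 44
```

View pics/w3.png

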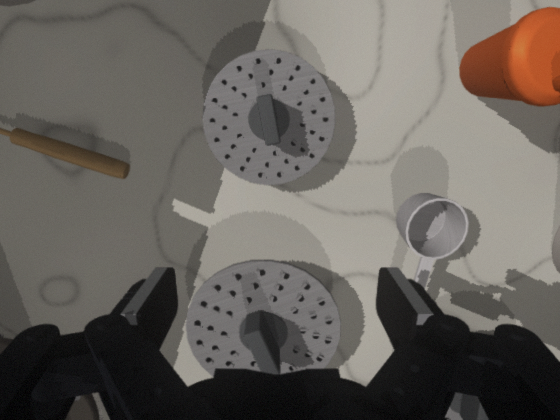

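View pics/c5.png

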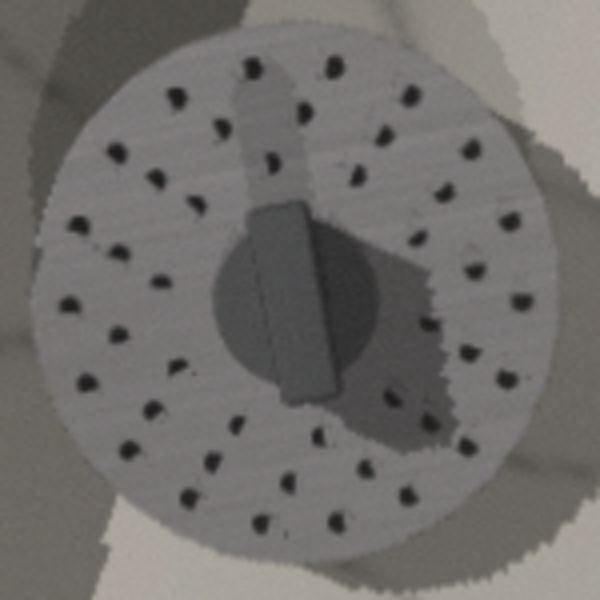

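Run:
```python
from h import *
import pickle
np.set_printoptions(precision=4,suppress=True)
c1=pickle.load(open("w1.pkl","rb"))[0];c3=pickle.load(open("w3.pkl","rb"))[0]
f=lambda x,y:(195+x/4,44+y/4)
P=[atz(c3,f(*p),.058) for p in [(250,212),(306,202),(342,390),(285,404)]]
for p in P: print(p)
print("ctr",np.mean(P,0))
for a,b in ((0,3),(1,2)): 
    d=P[a]-P[b]; print(np.degrees(np.arctan2(d[1],d[0])),np.linalg.norm(d))
print(np.linalg.norm(P[0]-P[1]),np.linalg.norm(P[2]-P[3]))
print("plate ctr",atz(c3,f(295.5,291),.028))
print(tri([(c1,(229.6,293)),(c3,f(295.5,291))]))
```

```text
[ 0.5137 -0.1768  0.058 ]
[ 0.5202 -0.1874  0.058 ]
[ 0.4854 -0.2099  0.058 ]
[ 0.4777 -0.1992  0.058 ]
ctr [ 0.4992 -0.1933  0.058 ]
31.820434197775985 0.042318391179379564
32.87704073268891 0.041434614381426337
0.012403757645011603 0.013193599059362538
plate ctr [ 0.5014 -0.1921  0.028 ]
(array([ 0.5011, -0.192 ,  0.0317]), [array([0.2, 0. ]), array([-0.2,  0.3])])
```

Run:
```python
from h import *
from station import bot, imaging
goto(bot,(0.5,-0.1927,0.12),-57.5)
```

```text
t 5.3 p [ 0.4415 -0.2213  0.2278] toolx yaw -68.2 F [0.3 0.6 0.5] w 1.0
shift mm [ -6.  -63.3 108.7] rot [ -0.8  -0.7 -10.7]
```

Request:
{"op": "apply_moves", "data": {
  "increments": [
    [-3,-32,25,0,0,0,-1],
    [-3,-31,30,0,0,0,-1],
    [0,0,30,-0.8,-0.7,-5.3,-1],
    [0,0,22,0,0,-5.4,-1],
    [0,0,0,0,0,0,-1],
    [0,0,0,0,0,0,-1],
    [0,0,0,0,0,0,-1],
    [0,0,0,0,0,0,-1]
  ]
}}

```text
t: 6.3
eef_pos: [0.5042, -0.1926, 0.1216]
tool_rot: [-0.002, 0.877, -0.481, 0.002]
contact_force: [0.3, -0.6, -0.3]
gripper_width: 1.0
```

Run:
```python
from h import *
from station import bot, imaging
goto(bot,(0.5,-0.1927,0.032),-57.5)
c=imaging.get_calibration("wrist"); im=imaging.read_camera("wrist")[:,:,::-1]
cv2.imwrite("pics/w4.png",im)
for p in [(0.5,-.1927,.058),(.5,-.1927,.028)]: print(proj(c,p))
```

```text
t 6.3 p [ 0.5042 -0.1926  0.1216] toolx yaw -57.5 F [ 0.3 -0.6 -0.3] w 1.0
shift mm [-2.4  4.  89.6] rot [-0.3 -0.1  0. ]
[[273.01346339 230.77859907]]
[[273.27946974 216.73436663]]
```

View pics/w4.png

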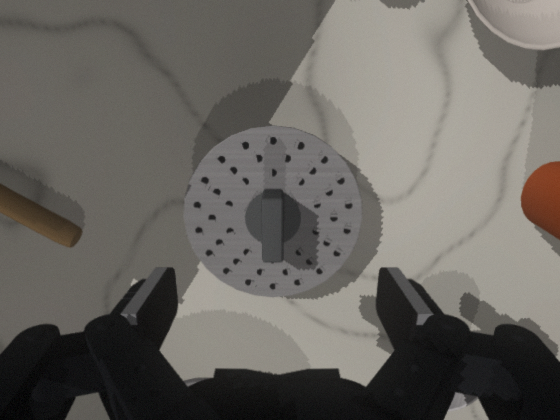

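Run:
```python
from h import *
from station import bot, imaging
import pickle
np.set_printoptions(precision=4,suppress=True)
im=cv2.imread("pics/w4.png"); c=imaging.get_calibration("wrist")
cv2.imwrite("pics/c6.png",up(im,180,370,120,300,3.2))
```

```text
(no output)
```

View pics/c6.png

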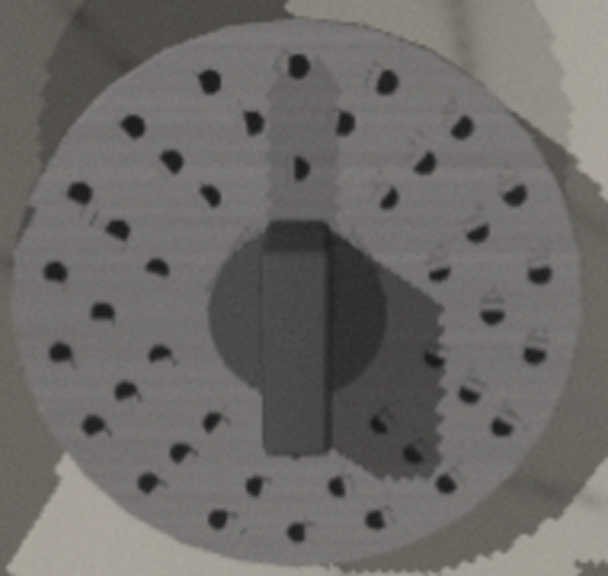

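Request:
{"op": "apply_moves", "data": {
  "increments": [
    [-2.4,4,0,-0.3,0,0,-1],
    [0,0,40,0,0,0,-1],
    [0,0,30,0,0,0,-1],
    [0,0,12,0,0,0,-1],
    [0,0,4,0,0,0,-1],
    [0,0,2,0,0,0,-1],
    [0,0,0,0,0,0,-1],
    [0,0,0,0,0,0,-1]
  ]
}}

```text
t: 7.35
eef_pos: [0.5021, -0.1937, 0.0354]
tool_rot: [-0.0, 0.877, -0.481, 0.004]
contact_force: [-0.8, 0.1, 0.8]
gripper_width: 1.0
```

Run:
```python
from h import *
from station import bot, imaging
goto(bot,(0.5,-0.1927,0.032),-57.5)
```

```text
t 7.35 p [ 0.5021 -0.1937  0.0354] toolx yaw -57.5 F [-0.8  0.1  0.8] w 1.0
shift mm [-2.   1.3  3.4] rot [-0.3 -0.4  0. ]
```

Request:
{"op": "apply_moves", "data": {
  "increments": [
    [-2,1.3,3,0,0,0,-1],
    [0,0,0,0,0,0,-1],
    [0,0,0,0,0,0,1],
    [0,0,0,0,0,0,1],
    [0,0,0,0,0,0,1],
    [0,0,0,0,0,0,1],
    [0,0,0,0,0,0,1],
    [0,0,0,0,0,0,1]
  ],
  "grip_force": 40
}}

```text
t: 8.35
eef_pos: [0.5001, -0.1924, 0.0329]
tool_rot: [-0.001, 0.877, -0.481, 0.005]
contact_force: [0.1, -0.2, 0.0]
gripper_width: 0.155
```

Run:
```python
from h import *
from station import bot, imaging
goto(bot,(0.5,-0.1927,0.26),-57.5)
```

```text
t 8.35 p [ 0.5001 -0.1924  0.0329] toolx yaw -57.5 F [ 0.1 -0.2  0. ] w 0.155
shift mm [   1.8   -1.1 -227.1] rot [-0.3 -0.4  0. ]
```

Request:
{"op": "apply_moves", "data": {
  "increments": [
    [0,0,-20,0,0,0,1],
    [0,0,-40,0,0,0,1],
    [0,0,-50,0,0,0,1],
    [-8,-8,-50,0,0,0,1],
    [-15,-17,-40,0,0,0,1],
    [-25,-28,-25,0,0,0,1],
    [-25,-28,-5,0,0,0,1],
    [-25,-28,0,0,0,0,1]
  ]
}}

```text
t: 9.35
eef_pos: [0.5351, -0.0495, 0.2667]
tool_rot: [0.0, 0.875, -0.484, 0.002]
contact_force: [-0.0, -0.8, -2.2]
gripper_width: 0.152
```

Run:
```python
from h import *
from station import bot, imaging
goto(bot,(0.59,0.1228,0.26),-80.9)
goto(bot,(0.59,0.1228,0.26))
c=imaging.get_calibration("wrist"); im=imaging.read_camera("wrist")[:,:,::-1]
cv2.imwrite("pics/w5.png",im)
```

```text
t 9.35 p [ 0.5351 -0.0495  0.2667] toolx yaw -57.9 F [-0.  -0.8 -2.2] w 0.152
shift mm [-116.9 -138.     6.6] rot [-0.1 -0.1 23. ]
t 9.35 p [ 0.5351 -0.0495  0.2667] toolx yaw -57.9 F [-0.  -0.8 -2.2] w 0.152
shift mm [-116.9 -138.     6.6] rot [-0.1 -0.2  0. ]
```

View pics/w5.png

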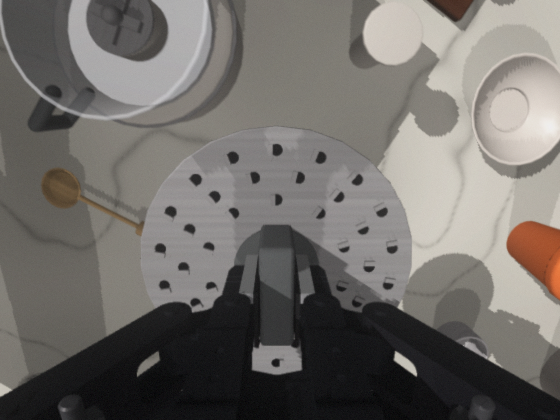

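Run:
```python
from h import *
from station import bot, imaging
np.set_printoptions(precision=1,suppress=True)
c=imaging.get_calibration("wrist"); o,p,M=st(bot)
for ey in (0,.001,.002):
    P=[(0,ey-.022,-.0251),(0,ey+.022,-.0251),(0,ey-.065,.0049),(0,ey+.065,.0049),(-.065,ey,.0049),(.065,ey,.0049)]
    print(ey,proj(c,[p+M@np.array(q) for q in P]).tolist())
im=cv2.imread("pics/w5.png"); cv2.imwrite("pics/c7.png",np.hstack([up(im,215,335,110,385,2.2), up(im,80,160,0,80,7.5)[:600]]) if 0 else up(im,200,350,110,385,2.18))
cv2.imwrite("pics/c8.png",np.clip(up(im,80,160,0,65,8)*1.8,0,255).astype(np.uint8))
```

```text
0 [[276.9198159014424, 246.92161979047057], [276.8208803945893, 346.4366745023277], [276.854048937836, 123.22187163311482], [276.6504889722254, 375.9538981600557], [140.14708622069878, 264.8881344442574], [413.22403131086935, 264.906236494086]]
0.001 [[276.917407704854, 249.43968095505443], [276.8188030889449, 348.44215337490664], [276.85224273875843, 125.66342232556661], [276.6492007648163, 377.4237692688063], [140.40109653138833, 266.7966980396573], [412.9674171541308, 266.81329745261746]]
0.002 [[276.9150065856437, 251.9453878171002], [276.8167334258392, 350.4368697343474], [276.85043888191535, 128.0974692149897], [276.6479167591887, 378.88724589874505], [140.65490258039537, 268.6978124725512], [412.7110138944999, 268.7129224844614]]
```

View pics/c7.png

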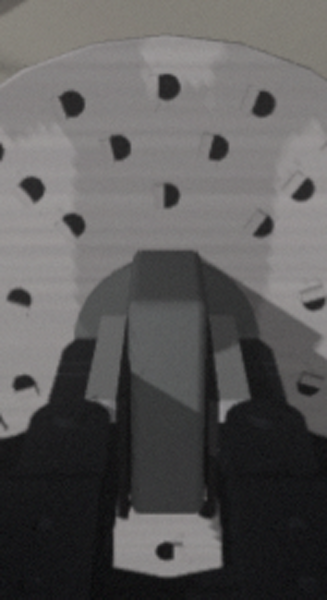

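View pics/c8.png

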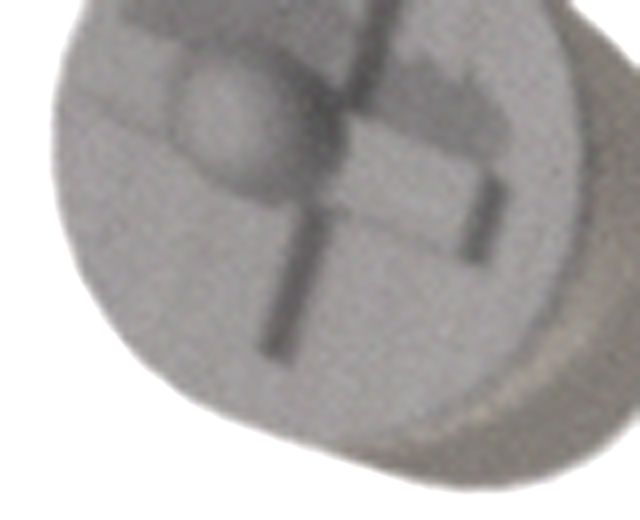

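Run:
```python
from h import *
from station import bot, imaging
np.set_printoptions(precision=4,suppress=True)
c=imaging.get_calibration("wrist")
f=lambda x,y:(80+x/8,y/8)
for z,a,b in ((.134,(296,360),(402,0)),(.141,(262,350),(382,0)),(.141,(150,125),(470,262)),(.134,(495,262),(515,185))):
    A=atz(c,f(*a),z);B=atz(c,f(*b),z);print(A,B,np.degrees(np.arctan2(*(B-A)[1::-1]))%90)
print(atz(c,f(255,118),.15))
goto(bot,(0.5906,0.1229,0.26),-80.9)
```

```text
[0.5732 0.1231 0.134 ] [0.6065 0.1292 0.134 ] 10.495575568786718
[0.5729 0.123  0.141 ] [0.6053 0.1274 0.141 ] 7.750564040001003
[0.585  0.1414 0.141 ] [0.5896 0.1096 0.141 ] 8.24347309465682
[0.5906 0.1105 0.134 ] [0.5976 0.1121 0.134 ] 13.001497849222426
[0.5906 0.1283 0.15  ]
t 9.4 p [ 0.5367 -0.0429  0.2662] toolx yaw -57.5 F [ 1.5  4.7 -3.9] w 0.152
shift mm [-111.  -134.5    6.4] rot [-0.2 -0.  23.4]
```

Request:
{"op": "apply_moves", "data": {
  "increments": [
    [-28,-34,0,0,0,0,1],
    [-28,-34,0,0,0,0,1],
    [-26,-31,0,0,0,0,1],
    [-16,-20,0,0,0,0,1],
    [-5,-6,2,0,0,8,1],
    [0,0,2,0,0,8,1],
    [0,0,0,0,0,7,1],
    [0,0,0,0,0,0,1]
  ]
}}

```text
t: 10.4
eef_pos: [0.5854, 0.1143, 0.2579]
tool_rot: [0.003, 0.759, -0.651, -0.001]
contact_force: [-0.2, -0.2, -2.6]
gripper_width: 0.153
```

Run:
```python
from h import *
from station import bot, imaging
print(bot.get_obs()["q"].round(2))
goto(bot,(0.5906,0.1229,0.20),-80.9)
for n in ("top","side"):
    im=imaging.read_camera(n)[:,:,::-1]; cv2.imwrite(f"pics/{n}6.png",im)
t=cv2.imread("pics/top6.png");s=cv2.imread("pics/side6.png")
cv2.imwrite("pics/c9.png",np.hstack([up(t,150,290,110,240,3),up(s,190,320,80,230,2.6)]))
```

```text
[-0.91  0.42  0.82  1.76 -0.33  1.12 -1.4 ]
t 10.4 p [0.5854 0.1143 0.2579] toolx yaw -81.2 F [-0.2 -0.2 -2.6] w 0.153
shift mm [-7.9 -6.7 57.8] rot [ 0.3 -0.2 -0.3]
```

View pics/c9.png

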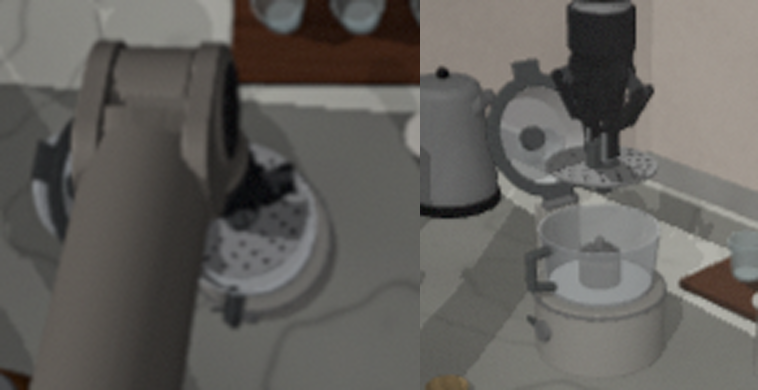

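View pics/side6.png

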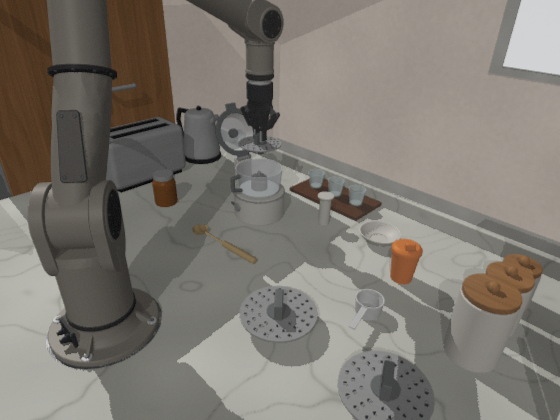

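View pics/top6.png

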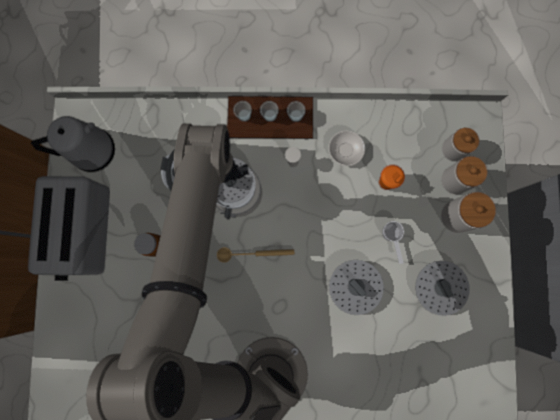

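Request:
{"op": "apply_moves", "data": {
  "increments": [
    [-7.9,-6.7,0,0.3,-0.2,0,1],
    [0,0,20,0,0,0,1],
    [0,0,20,0,0,0,1],
    [0,0,10,0,0,0,1],
    [0,0,0,0,0,0,1],
    [0,0,0,0,0,0,1],
    [0,0,0,0,0,0,1],
    [0,0,0,0,0,0,1]
  ]
}}

```text
t: 11.5
eef_pos: [0.5914, 0.1236, 0.2047]
tool_rot: [-0.001, 0.761, -0.649, -0.0]
contact_force: [-0.2, 1.0, -2.3]
gripper_width: 0.153
```

Run:
```python
from h import *
from station import bot, imaging
goto(bot,(0.5906,0.1229,0.20),-80.9)
```

```text
t 11.5 p [0.5914 0.1236 0.2047] toolx yaw -80.9 F [-0.2  1.  -2.3] w 0.153
shift mm [0.5 0.9 4.7] rot [-0.1  0.1  0. ]
```

Request:
{"op": "apply_moves", "data": {
  "increments": [
    [0.5,0.9,4,0,0,0,1],
    [0,0,5,0,0,0,1],
    [0,0,4,0,0,0,1],
    [0,0,3,0,0,0,1],
    [0,0,3,0,0,0,1],
    [0,0,3,0,0,0,1],
    [0,0,0,0,0,0,1],
    [0,0,0,0,0,0,1]
  ]
}}

```text
t: 12.5
eef_pos: [0.5907, 0.123, 0.1814]
tool_rot: [-0.001, 0.761, -0.649, -0.0]
contact_force: [0.3, -0.0, -2.7]
gripper_width: 0.157
```

Run:
```python
from h import *
from station import bot, imaging
goto(bot,(0.5906,0.1229,0.18),-80.9); print(bot.get_obs()["torque"].round(2))
```

```text
t 12.5 p [0.5907 0.123  0.1814] toolx yaw -80.9 F [ 0.3 -0.  -2.7] w 0.157
shift mm [0.1 0.2 1.4] rot [-0.1  0.1  0. ]
[ 0.03  0.01 -0.  ]
```

Request:
{"op": "apply_moves", "data": {
  "increments": [
    [0,0.2,2,0,0,0,1],
    [0,0,2,0,0,0,1],
    [0,0,2,0,0,0,1],
    [0,0,2,0,0,0,1],
    [0,0,2,0,0,0,1],
    [0,0,0,0,0,0,1],
    [0,0,0,0,0,0,1],
    [0,0,0,0,0,0,1]
  ]
}}

```text
t: 13.5
eef_pos: [0.5907, 0.1231, 0.1709]
tool_rot: [-0.002, 0.761, -0.649, -0.0]
contact_force: [-0.5, 0.5, -2.2]
gripper_width: 0.157
```

Run:
```python
from h import *
from station import bot, imaging
goto(bot,(0.5906,0.1229,0.167),-80.9); print(bot.get_obs()["torque"].round(2))
```

```text
t 13.5 p [0.5907 0.1231 0.1709] toolx yaw -80.9 F [-0.5  0.5 -2.2] w 0.157
shift mm [0.2 0.1 3.9] rot [-0.1  0.1  0. ]
[-0.01  0.    0.05]
```

Request:
{"op": "apply_moves", "data": {
  "increments": [
    [0,0,1.2,0,0,0,1],
    [0,0,1.2,0,0,0,1],
    [0,0,1.2,0,0,0,1],
    [0,0,1.2,0,0,0,1],
    [0,0,0.8,0,0,0,1],
    [0,0,0,0,0,0,1],
    [0,0,0,0,0,0,1],
    [0,0,0,0,0,0,1]
  ]
}}

```text
t: 14.5
eef_pos: [0.5914, 0.1231, 0.167]
tool_rot: [-0.002, 0.761, -0.649, -0.0]
contact_force: [-0.5, 0.5, 0.4]
gripper_width: 0.154
```

Run:
```python
from h import *
from station import bot, imaging
goto(bot,(0.5906,0.1229,0.167),-80.9); print(bot.get_obs()["torque"].round(2))
```

```text
t 14.5 p [0.5914 0.1231 0.167 ] toolx yaw -80.9 F [-0.5  0.5  0.4] w 0.154
shift mm [0.1 0.8 0. ] rot [-0.2  0.2  0. ]
[-0.08  0.07 -0.06]
```

Request:
{"op": "apply_moves", "data": {
  "increments": [
    [0,0,1,0,0,0,1],
    [0,0,1,0,0,0,1],
    [0,0,0,0,0,2,1],
    [0,0,0,0,0,2,1],
    [0,0,0,0,0,-2,1],
    [0,0,0,0,0,-2,1],
    [0,0,0,0,0,0,1],
    [0,0,0,0,0,0,1]
  ]
}}

```text
t: 15.5
eef_pos: [0.5913, 0.1225, 0.167]
tool_rot: [-0.002, 0.761, -0.648, -0.001]
contact_force: [-1.8, -0.7, 1.6]
gripper_width: 0.155
```

Run:
```python
from h import *
from station import bot, imaging
goto(bot,(0.5906,0.1229,0.167),-80.9); print(bot.get_obs()["torque"].round(2))
im=imaging.read_camera("side")[:,:,::-1]; cv2.imwrite("pics/c10.png",up(im,200,320,80,230,4))
```

```text
t 15.5 p [0.5913 0.1225 0.167 ] toolx yaw -80.8 F [-1.8 -0.7  1.6] w 0.155
shift mm [-0.5  0.6  0. ] rot [-0.1  0.3  0.1]
[-0.17  0.36 -0.02]
```

View pics/c10.png

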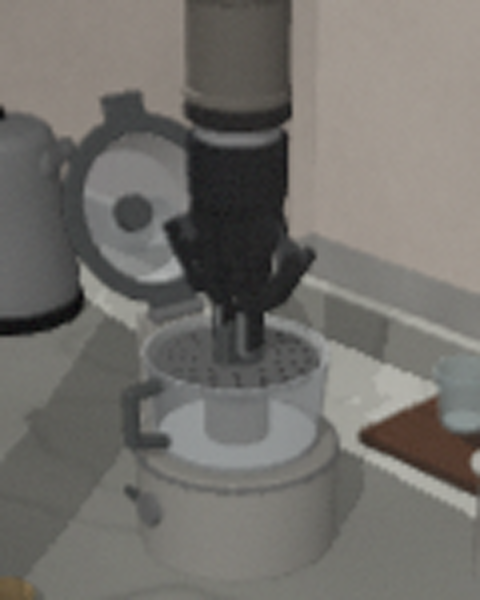

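Request:
{"op": "apply_moves", "data": {
  "increments": [
    [0,0,0,0,0,0,-0.1],
    [0,0,0,0,0,0,-0.1],
    [0,0,0,0,0,0,-0.1],
    [0,0,0,0,0,0,-0.1],
    [0,0,-10,0,0,0,-0.1],
    [0,0,-25,0,0,0,-0.1],
    [0,0,-40,0,0,0,-0.1],
    [0,0,-40,0,0,0,-0.1]
  ]
}}

```text
t: 16.55
eef_pos: [0.5901, 0.1222, 0.284]
tool_rot: [-0.001, 0.761, -0.648, -0.002]
contact_force: [0.5, -0.2, 0.5]
gripper_width: 0.549
```

Run:
```python
from h import *
from station import bot, imaging
import pickle
goto(bot,(0.5906,0.1229,0.3)); print(bot.get_obs()["torque"].round(2))
c=imaging.get_calibration("wrist"); im=imaging.read_camera("wrist")[:,:,::-1]
pickle.dump((c,im),open("w7.pkl","wb"));cv2.imwrite("pics/w7.png",im)
s=imaging.read_camera("side")[:,:,::-1]; cv2.imwrite("pics/side7.png",s); cv2.imwrite("pics/c11.png",up(s,200,320,80,230,4))
t=imaging.read_camera("top")[:,:,::-1]; cv2.imwrite("pics/top7.png",t)
```

```text
t 16.55 p [0.5901 0.1222 0.284 ] toolx yaw -80.8 F [ 0.5 -0.2  0.5] w 0.549
shift mm [ -0.6  -0.6 -16. ] rot [0.1 0.2 0. ]
[ 0.01 -0.01  0.03]
```

View pics/w7.png

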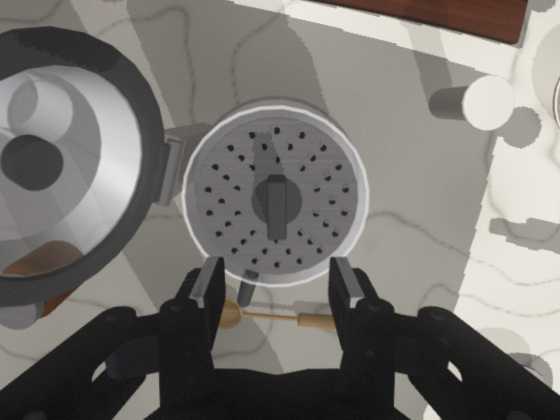

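View pics/c11.png

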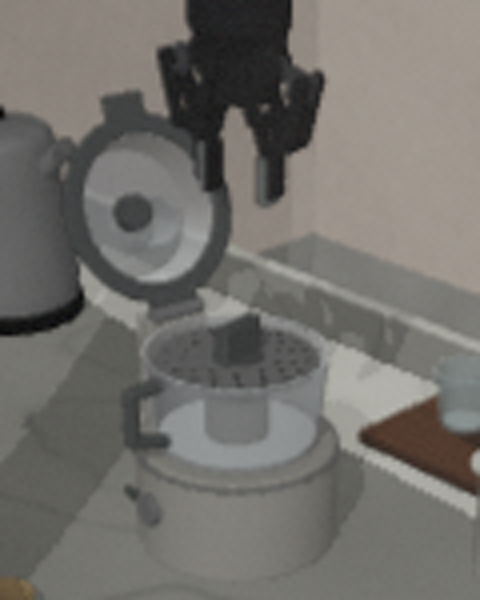

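Request:
{"op": "apply_moves", "data": {
  "increments": [
    [0,0,-30,0,0,0,1],
    [0,0,-40,0,0,-5,1],
    [0,0,-40,0,0,-10,1],
    [0,0,-18,0,0,-10,1],
    [0,0,0,0,0,-10,1],
    [0,0,0,0,0,-10,1],
    [0,0,0,0,0,-10,1],
    [0,0,0,0,0,-10,1]
  ]
}}

```text
t: 17.7
eef_pos: [0.5877, 0.122, 0.4108]
tool_rot: [-0.0, 0.993, -0.12, -0.004]
contact_force: [-0.0, -0.0, 0.2]
gripper_width: -0.001
```

```bash
cat >> h.py <<'E'
H=np.array([.6025,.207,.171]); yw=np.radians(-8.1); U=np.array([-np.sin(yw),np.cos(yw),0]); X=np.array([np.cos(yw),np.sin(yw),0])
def lidpos(bot):
    o,p,M=st(bot); d=(p-H)*1e3; print("t",round(o["t"],2),"U %.1f Z %.1f X %.1f"%(d@U,d[2],d@X),"yaw",np.degrees(np.arctan2(M[1,0],M[0,0])).round(1),"F u %.1f z %.1f x %.1f"%(o["contact_force"]@U,o["contact_force"][2],o["contact_force"]@X))
E
python3 - <<'E'
from h import *
from station import bot, imaging
print(bot.get_obs()["q"].round(2))
goto(bot,H+.125*U+np.array([0,0,.239]),-8.1);lidpos(bot)
E
```

```text
[-0.8   0.27  0.64  1.51 -0.17  1.42 -0.39]
t 17.7 p [0.5877 0.122  0.4108] toolx yaw -13.7 F [-0.  -0.   0.2] w -0.001
shift mm [ -18.  -210.4    0.9] rot [-0.   0.5 -5.6]
t 17.7 U -86.2 Z 239.8 X -2.7 yaw -13.7 F u -0.0 z 0.2 x -0.0
```

Request:
{"op": "apply_moves", "data": {
  "increments": [
    [0,0,0,0,0.5,-5.6,1],
    [0,-35,0,0,0,0,1],
    [1,-45,0,0,0,0,1],
    [1,-45,0,0,0,0,1],
    [1,-45,0,0,0,0,1],
    [0,-35,0,0,0,0,1],
    [0,-8,0,0,0,0,1],
    [0,0,0,0,0,0,1]
  ]
}}

```text
t: 18.7
eef_pos: [0.6186, 0.3354, 0.4022]
tool_rot: [0.003, 0.997, -0.07, -0.005]
contact_force: [0.1, -0.0, 0.4]
gripper_width: 0.003
```

Run:
```python
from h import *
from station import bot, imaging
import pickle
lidpos(bot)
c=imaging.get_calibration("wrist"); im=imaging.read_camera("wrist")[:,:,::-1]
pickle.dump((c,im),open("w8.pkl","wb"));cv2.imwrite("pics/w8.png",im)
s=imaging.read_camera("side")[:,:,::-1]; cv2.imwrite("pics/c12.png",up(s,180,320,60,210,4))
th=np.radians(115.5)
for r,n in ((178,6),(154,6)):
  for x in (-18,18):
    d=-np.cos(th)*U+np.array([0,0,np.sin(th)]); nn=np.sin(th)*U+np.array([0,0,np.cos(th)])
    print(r,x,proj(c,H+(r*d+n*nn+x*X)/1e3))
```

```text
t 18.7 U 129.4 Z 231.2 X -2.1 yaw -8.1 F u 0.0 z 0.4 x 0.1
178 -18 [[256.50655755 284.2037326 ]]
178 18 [[307.76645354 284.45235047]]
154 -18 [[258.55532266 282.19657768]]
154 18 [[305.2223038  282.42249179]]
```

View pics/w8.png

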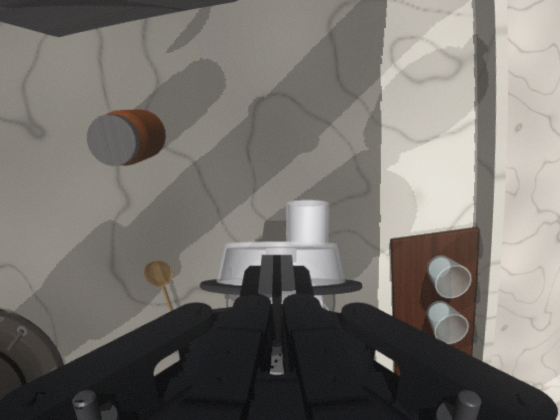

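View pics/c12.png

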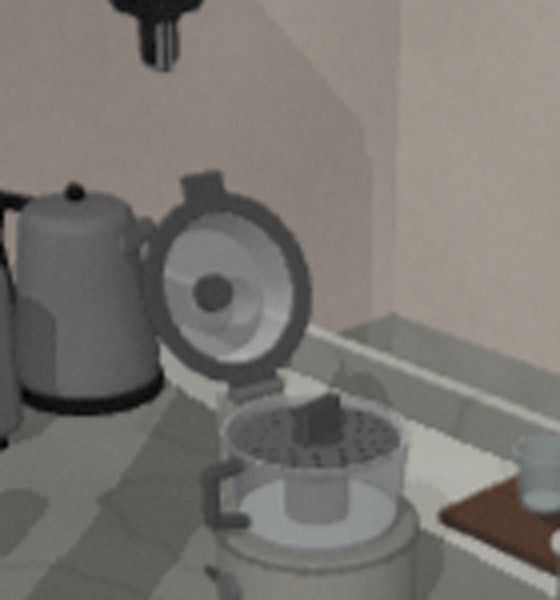

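Request:
{"op": "apply_moves", "data": {
  "increments": [
    [2,0,30,0,0,0,1],
    [0,0,30,0,0,0,1],
    [0,0,20,0,0,0,1],
    [0,0,5,0,0,0,1],
    [0,10,0,0,0,0,1],
    [0,10,0,0,0,0,1],
    [0,2,0,0,0,0,1],
    [0,0,0,0,0,0,1]
  ]
}}

```text
t: 19.8
eef_pos: [0.6198, 0.3001, 0.3228]
tool_rot: [0.001, 0.997, -0.078, -0.001]
contact_force: [-0.1, 0.5, -0.1]
gripper_width: 0.003
```

Run:
```python
from h import *
from station import bot, imaging
lidpos(bot)
s=imaging.read_camera("side")[:,:,::-1]; cv2.imwrite("pics/c13.png",up(s,180,320,60,210,4))
```

```text
t 19.8 U 94.6 Z 151.8 X 4.0 yaw -8.9 F u 0.5 z -0.1 x -0.2
```

View pics/c13.png

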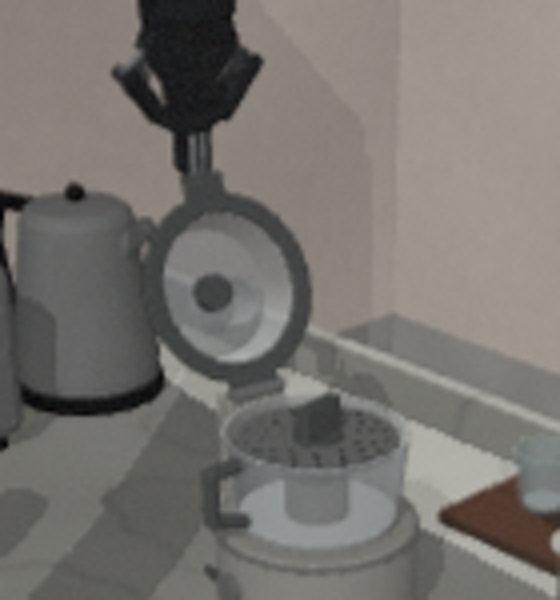

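Request:
{"op": "apply_moves", "data": {
  "increments": [
    [-3,0,6,0,0,0,1],
    [0,8,1,0,0,0,1],
    [0,10,0,0,0,0,1],
    [0,10,-2,0,0,0,1],
    [0,10,-2,0,0,0,1],
    [0,10,-2,0,0,0,1],
    [0,10,-2,0,0,0,1],
    [0,0,0,0,0,0,1]
  ]
}}

```text
t: 20.85
eef_pos: [0.6074, 0.2411, 0.3251]
tool_rot: [-0.001, 0.997, -0.077, -0.0]
contact_force: [0.2, 0.6, 0.3]
gripper_width: -0.002
```

Run:
```python
from h import *
from station import bot, imaging
lidpos(bot)
s=imaging.read_camera("side")[:,:,::-1]; cv2.imwrite("pics/c14.png",up(s,180,320,60,210,4))
```

```text
t 20.85 U 34.4 Z 154.1 X 0.1 yaw -8.8 F u 0.7 z 0.3 x 0.1
```

View pics/c14.png

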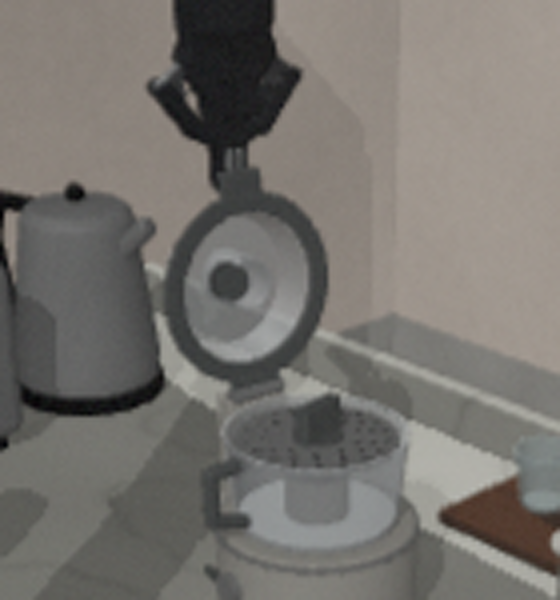

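Request:
{"op": "apply_moves", "data": {
  "increments": [
    [0,9,-3,0,0,0,1],
    [0,9,-3,0,0,0,1],
    [0,10,-3,0,0,0,1],
    [0,10,-2,0,0,0,1],
    [0,10,0,0,0,0,1],
    [0,10,1,0,0,0,1],
    [0,10,2,0,0,0,1],
    [0,0,0,0,0,0,1]
  ]
}}

```text
t: 21.9
eef_pos: [0.5957, 0.1694, 0.3323]
tool_rot: [0.0, 0.997, -0.076, -0.001]
contact_force: [-0.2, 0.4, -0.6]
gripper_width: 0.001
```

Run:
```python
from h import *
from station import bot, imaging
lidpos(bot)
s=imaging.read_camera("side")[:,:,::-1]; cv2.imwrite("pics/c15.png",up(s,180,320,60,210,4))
```

```text
t 21.9 U -38.2 Z 161.3 X -1.4 yaw -8.8 F u 0.4 z -0.6 x -0.2
```

View pics/c15.png

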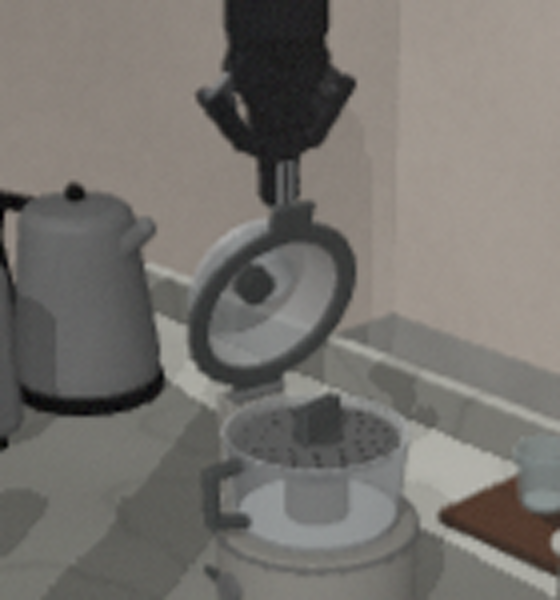

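Request:
{"op": "apply_moves", "data": {
  "increments": [
    [1,10,3,0,0,0,1],
    [0,10,4,0,0,0,1],
    [0,10,4,0,0,0,1],
    [0,10,5,0,0,0,1],
    [0,10,6,0,0,0,1],
    [0,10,6,0,0,0,1],
    [0,10,6,0,0,0,1],
    [0,0,0,0,0,0,1]
  ]
}}

```text
t: 22.95
eef_pos: [0.5852, 0.0956, 0.2955]
tool_rot: [0.0, 0.997, -0.076, -0.001]
contact_force: [0.7, -0.1, 0.2]
gripper_width: -0.003
```

Run:
```python
from h import *
from station import bot, imaging
lidpos(bot)
s=imaging.read_camera("side")[:,:,::-1]; cv2.imwrite("pics/c16.png",up(s,180,320,60,210,4))
```

```text
t 22.95 U -112.7 Z 124.5 X -1.4 yaw -8.7 F u -0.0 z 0.2 x 0.7
```

View pics/c16.png

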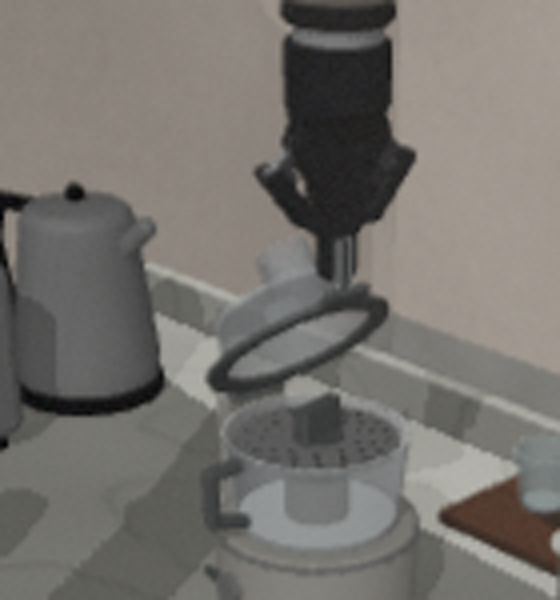

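Request:
{"op": "apply_moves", "data": {
  "increments": [
    [1,7,7,0,0,0,1],
    [0,6,8,0,0,0,1],
    [0,6,8,0,0,0,1],
    [0,6,8,0,0,0,1],
    [0,5,9,0,0,0,1],
    [0,5,9,0,0,0,1],
    [0,5,10,0,0,0,1],
    [0,0,0,0,0,0,1]
  ]
}}

```text
t: 24.0
eef_pos: [0.5799, 0.0542, 0.2323]
tool_rot: [0.0, 0.997, -0.075, -0.001]
contact_force: [-0.9, 0.2, 0.1]
gripper_width: -0.0
```

Run:
```python
from h import *
from station import bot, imaging
lidpos(bot)
s=imaging.read_camera("side")[:,:,::-1]; cv2.imwrite("pics/c17.png",up(s,180,320,60,210,4))
```

```text
t 24.0 U -154.4 Z 61.3 X -0.9 yaw -8.7 F u 0.1 z 0.1 x -0.9
```

View pics/c17.png

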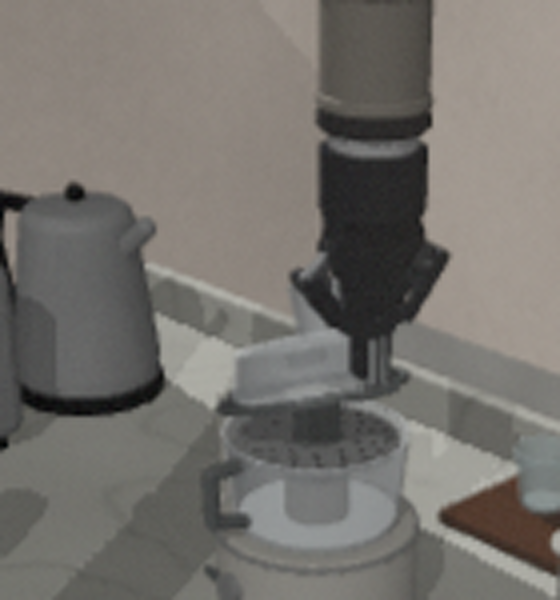

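Request:
{"op": "apply_moves", "data": {
  "increments": [
    [1,3,8,0,0,0,1],
    [0,3,8,0,0,0,1],
    [0,3,8,0,0,0,1],
    [0,2,8,0,0,0,1],
    [0,2,6,0,0,0,1],
    [0,1,5,0,0,0,1],
    [0,0,3,0,0,0,1],
    [0,0,0,0,0,0,1]
  ]
}}

```text
t: 25.05
eef_pos: [0.5793, 0.04, 0.1838]
tool_rot: [-0.0, 0.997, -0.075, -0.001]
contact_force: [-0.7, -0.1, 0.5]
gripper_width: 0.004
```

Run:
```python
from h import *
from station import bot, imaging
lidpos(bot)
s=imaging.read_camera("side")[:,:,::-1]; cv2.imwrite("pics/c18.png",up(s,180,320,60,210,4))
```

```text
t 25.05 U -168.6 Z 12.8 X 0.6 yaw -8.6 F u -0.2 z 0.5 x -0.7
```

View pics/c18.png

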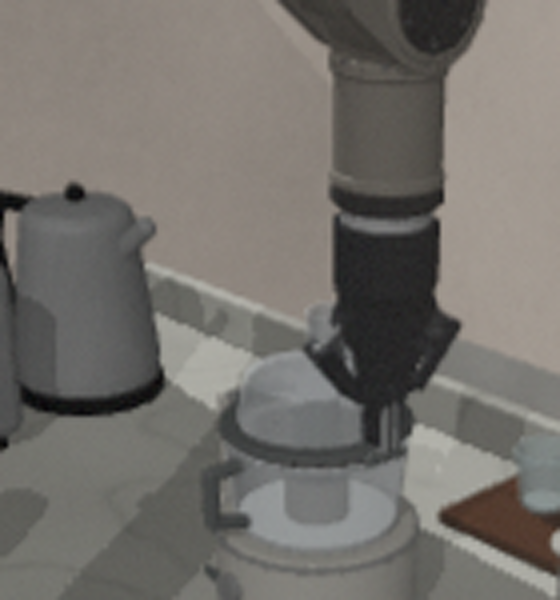

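Nearly shut; last millimetres gently.

Request:
{"op": "apply_moves", "data": {
  "increments": [
    [0,0,2,0,0,0,1],
    [0,0,2,0,0,0,1],
    [0,0,1.5,0,0,0,1],
    [0,0,1.5,0,0,0,1],
    [0,0,1.5,0,0,0,1],
    [0,0,1.5,0,0,0,1],
    [0,0,1.5,0,0,0,1],
    [0,0,1,0,0,0,1]
  ]
}}

```text
t: 26.1
eef_pos: [0.5797, 0.0397, 0.177]
tool_rot: [-0.002, 0.997, -0.075, -0.0]
contact_force: [-3.9, -0.9, 8.5]
gripper_width: -0.001
```

Run:
```python
from h import *
from station import bot, imaging
lidpos(bot)
```

```text
t 26.1 U -168.8 Z 6.0 X 1.0 yaw -8.6 F u -1.5 z 8.5 x -3.7
```

Request:
{"op": "apply_moves", "data": {
  "increments": [
    [0,0,0.5,0,0,0,1],
    [0,0,0.5,0,0,0,1],
    [0,0,-5,0,0,0,1],
    [0,0,-20,0,0,0,1],
    [0,0,-40,0,0,0,1],
    [0,10,-40,0,0,0,1],
    [0,30,-30,0,0,0,1],
    [0,30,-20,0,0,0,1]
  ]
}}

```text
t: 27.1
eef_pos: [0.5688, -0.028, 0.3344]
tool_rot: [-0.002, 0.997, -0.072, -0.002]
contact_force: [0.4, 0.2, -0.1]
gripper_width: 0.0
```

Request:
{"op": "apply_moves", "data": {
  "increments": [
    [0,30,0,0,0,0,1],
    [0,30,0,0,0,0,1],
    [0,30,0,0,0,0,1],
    [0,20,0,0,0,0,1],
    [0,0,0,0,0,0,1],
    [0,0,0,0,0,0,1],
    [0,0,0,0,0,0,1],
    [0,0,0,0,0,0,1]
  ]
}}

```text
t: 28.1
eef_pos: [0.5538, -0.1394, 0.3366]
tool_rot: [-0.003, 0.997, -0.072, 0.001]
contact_force: [-0.1, 0.0, -0.6]
gripper_width: -0.001
```

Run:
```python
from h import *
from station import bot, imaging
lidpos(bot)
s=imaging.read_camera("side")[:,:,::-1]; t=imaging.read_camera("top")[:,:,::-1]
cv2.imwrite("pics/side9.png",s); cv2.imwrite("pics/top9.png",t)
cv2.imwrite("pics/c19.png",np.hstack([up(s,200,300,110,230,5),up(t,170,280,130,262,4.55)[:600]][:1]))
ct=imaging.get_calibration("top");cs=imaging.get_calibration("side")
P=H-.166*U+[0,0,.006]; print("tab expected", proj(cs,P),proj(ct,P))
```

```text
t 28.1 U -349.8 Z 165.6 X 0.6 yaw -8.3 F u 0.0 z -0.6 x -0.1
tab expected [[273.89278403 173.72356659]] [[256.92257503 187.25126719]]
```

View pics/c19.png

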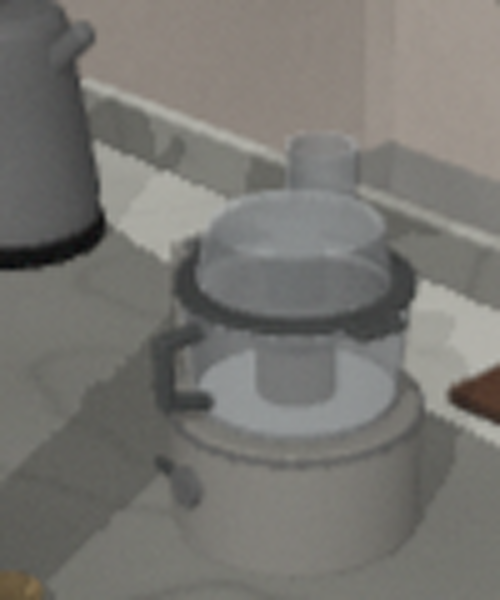

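View pics/top9.png

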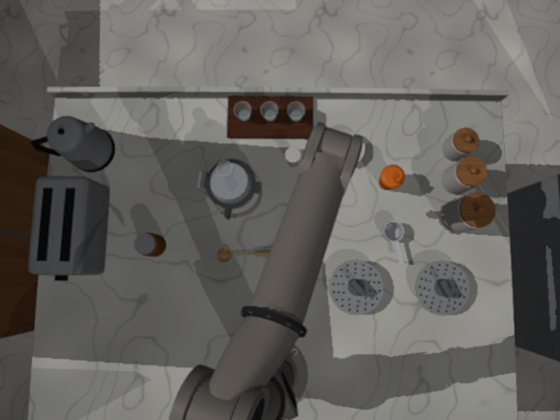

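```bash
python3 -c "
from station import bot
print(bot.hand_in())"
```

```text
the job is handed in; nothing more can be done
None
```

The grating disc is on the drive shaft and fully home, the lid is shut over it, and I handed the job in at about 28 s of the 72 s allowed.

**Disc:** I picked the smallest of the three discs, at top-view pixel (333, 220), and turned it about 23° while carrying it so its slots matched the drive arms. It went over the shaft and arms with no resistance. It stopped with the gripper tip at z = 0.167 m, the height that puts the foot of the stem on the flange. A light press (under 5 N) and a small twist moved it no lower, so I let go.

**Lid:** I swung it shut by pushing its tab with the closed fingers. It stopped with the tab's top face 6 mm above the hinge line, its fully shut height, under about 8.5 N, and I backed the arm away.

**Last checks:**
- In the side view the lid lies level on the bowl rim, with the tab at pixel (277, 175) against an expected (274, 174).
- The top view shows the jar, measuring cup, orange cup, the near end of the spoon and the two larger discs where they started. The arm partly hides the dish and pusher; I did not go near them.

**Disagreements:**
- A distant first look put the fin at about 24°. The close view gave 32.4°, and I used that because it matched how the fin lined up in the gripper.
- A height computed for the flange from two wrist-camera positions came out 29 mm too high (163.5 mm against 134 mm), because the two views were too close together. I used the stated height, and the contact at the end agreed with it.

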